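Lay the third power adaptor in the test row with a spacer gap

TASK

Add the loose power adaptor to the row on the grey test board with the same air gap as the others: stand the wooden spacer upright on the board flat against the front adaptor of the row, then slide the loose adaptor, without lifting it, up flat against the spacer with its left end against the metal rail. Then take the spacer out and stand it upright off the board, on the mat or the worktop, leaving the adaptor in its place and everything else as it was.

Things in the scene. Friction and masses are not known exactly. Their poses are not given: they have to be found in the camera images.
- board: Grey test board, 268 mm along its x (from -128 to +140 mm) by 150 mm along its y (-75 to +75), top 14 mm above the worktop (z = 0), fixed. Origin at z = 0. x points away from the robot along the row, y to the left. An aluminium rail, 12 mm thick, stands along its whole left (+y) edge: top 34 mm above the worktop, inner face at y = +63 mm in the board's frame.
- brick_near: Front one of the two black power adaptors fixed on the board, a box 108 x 48 x 29 mm (its x, y, z). Origin: centre of its underside. It lies across the board (its x along board y), left end at the rail, centre at board x +43, y +9 mm; its front face, towards the robot, at board x +19 mm. The other is 62 mm farther along board x (14 mm gap).
- brick_loose: The loose black power adaptor, like the fixed ones: 108 mm along its x, 48 mm along its y, 29 mm high, 0.17 to 0.33 kg. Origin: centre of its underside. It lies flat and somewhat askew on the front part of the board, its x roughly along the board's y.
- spacer: Pale wooden spacer, standing upright on a 4.4 mm thick mat at the right of the board, 0.12 kg. 14 mm thick (its x); the blade is 80 mm long (its y) and 34 mm high; above it, at the middle of its length, a grip tab 40 mm long and equally thick reaches up to 70 mm. Origin: centre of its underside; z up.
- flux_tin: Bystander: small white tin, 44 mm wide, 20 mm high; origin under its centre.
- stapler: Bystander: small blue stapler, 83 x 33 x 40 mm; origin under its centre.
- solder_reel: Bystander: blue reel of solder, 52 mm wide, 40 mm high; origin under its centre.

How it is judged (in metres and radians):
On the way, in this order (a step that is already met when the one before it is completed fails the run):
1. the spacer stands upright on the board, flat against the front adaptor of the row (within 4 mm) (x of spacer in the frame of board between 0.008 and 0.0135 m and y of spacer in the frame of board between -0.035 and 0.035 m and height (world z) of spacer between 0.011 and 0.017 m and angle between the y axis of spacer and the y axis of board, either way round below 0.08 rad and angle between spacer's own z axis and vertical below 0.1 rad), for 0.2 s.
2. the loose adaptor has been slid up flat against the spacer, which is still in place (x of spacer in the frame of board between 0.008 and 0.0145 m and height (world z) of spacer below 0.018 m and x of brick_loose in the frame of board above -0.022 m and angle between the x axis of brick_loose and the y axis of board, either way round below 0.05 rad), for 0.1 s.
At the end, for the whole second after the job is handed in: The loose adaptor lies on the board 14 mm (within 3 mm) in front of the row, parallel to it within 0.05 rad, its left end within 5 mm of the rail; the spacer stands upright off the board on the mat or worktop; all at rest (x of brick_loose in the frame of board between -0.022 and -0.016 m and y of brick_loose in the frame of board between 0.004 and 0.0115 m and angle between the x axis of brick_loose and the y axis of board, either way round below 0.05 rad and height (world z) of brick_loose below 0.016 m and height (world z) of spacer between -0.004 and 0.008 m and angle between spacer's own z axis and vertical below 0.1 rad and linear speed of each of spacer, brick_loose below 0.01 m/s); the robot touches nothing.
It fails at once if the loose adaptor is lifted or tipped (height (world z) of brick_loose above 0.026 m or angle between brick_loose's own z axis and vertical above 0.2 rad).
It fails at once if a bystander is disturbed (distance of any of flux_tin, stapler, solder_reel from where it was at the start of the episode above 0.02 m).
It also fails if it takes over 72 s, if anything falls off the work surface, if the arm or the gripper's body presses on something with over 40 N, if the wrist force passes 120 N, or if a joint passes its speed limit or range.

ROBOT

A 7-joint arm with a two-finger parallel gripper is mounted at the origin on a cart in front of the work surface, level with it; the furniture and walls round the work are solid. World frame = base frame: x ahead of the robot, y to its left, z up, the work surface at z = 0. Lengths are in m, angles in degrees, forces in N, time in s.
With the tool pointing down it reaches from about 0.425 to 1.025 m from the base axis. Payload 9.4 kg.
Tool frame: the origin (TCP) lies midway between the tips of the shut fingers; the grasp point (between the pads) lies 19 mm behind it; z points along the fingers, y is the line along which they close (so a half turn about z gives the same grasp; the last joint's range is limited). The gripper opens to 85 mm and grips with 20 to 120 N. Pads are 22 mm wide; open, the fingers measure 114 mm over their backs; the gripper's body (76 mm by 85 mm) begins 54 mm behind the grasp point. The pads swing forward as they close: fully open they stand 13 mm farther back than shut.
Start: joints at [-77.332, 34.337, -0.143, 91.639, 0.103, 54.024, -4.572], TCP at [0.213, 0.693, 0.204] pointing down, gripper open.
Joint ranges: [-147.43, 147.43], [-19.82, 112.94], [-74.19, 73.91], [6.32, 146.72], [-59.91, 239.91], [6.04, 106.73], [-150.56, 150.56]. Speed limits (degrees/s): [127.2, 127.2, 172.46, 172.46, 180, 180, 180].

INTERFACE

Orientations are given as a 3x3 rotation matrix whose columns are the frame's x, y, z axes.
In Python, from cell import robot gives the robot as it stands.
- The arm moves only by the tool arm_command, never from a script. Its argument "series" is a list of rows, each a list of 7 numbers: the shift along the world's x, y, z in m, then the turn, a rotation vector about the world's x, y, z in degrees, then the finger opening in m, from 0 to 0.0854. In form: [[tx, ty, tz, rx, ry, rz, grip], ...]. A call has 1 to 8 rows; each row is the pose to reach, as a shift and turn from the pose commanded when the call began; what a row does not reach only later rows make up. A row lasts 1/8 s, in which the tool goes at most 62.5 mm and 10.7 degrees, less where a joint would pass 70% of its speed; a pose out of reach is approached as far as the arm can. A call with a gripper value outside its range is refused whole. The fingers move at their own pace and stop on an object; the grip force is fixed at half the most. Time passes only in rows, so rows that repeat a pose let the fingers close. It gives the time, the measured TCP pose, the force, the opening and the grip force at its end, in the units of the state.
- robot.get_state(): the state, without advancing time (a new reading comes with each control period).
- robot.capture(name): name is "scene" or "top" or "wrist"; returns the picture (480x640x3 uint8, red, green, blue); there is no depth.
- robot.get_calibration(name): a dict with "vfov" (degrees; the focal length in pixels is half the picture's height over the tangent of half this angle, whatever the lens; pixels are square), "cx", "cy" (the principal point, pixels), "extrinsics" (4x4, takes a point from world to camera coordinates); the wrist camera has in their place "T_tool_cam" (4x4, takes a point from camera to tool coordinates, whose origin is the TCP and whose axes are the flange's). Camera axes: x right, y up, looking along -z (the intrinsics and any distortion apply to the point x, -y, -z); pixel columns grow to the right and rows downward; lengths in m; the calibration is good to about 2 mm. A picture is of the moment at which its call begins: read the wrist's pose just before it. get_calibration takes no time and is no camera call.
- robot.finish_job(): hands the job in; it is judged then, once.
The state is a dict: "time": time; "q": joint angles; "joint_vel": joint speeds; "joint_efforts": joint torques, N m; "eef_pos": TCP position; "tool_rot": TCP orientation; "force": force on the tool from outside, world axes, zero at the start; "ft_torque": the same for the moment, N m; "finger_gap": finger opening in m; "grasp_force": force on a finger pad.
Only numpy, scipy, OpenCV 4.12 (cv2) and the standard library are available. Lean on these libraries where they do the work, as an engineer would, in place of code of your own. Each camera call takes 0.05 s, during which the arm holds its last target. There are 200 camera calls.

## Working session

There is one attempt and no reset: what is moved stays moved. The work goes in short steps, Python scripts to look and compute and a tool call to move; the robot and the scene stay as the last step left them, time stands still between calls to the robot, and variables do not carry over. Pictures are saved under pics/ and viewed, at most 10 in all, crops included, and the job is handed in when it is done.

Besides the shell and the picture viewer there is one more tool, called after "Call:" as a command line: name --pt "numbers of a row" for each row, then --argument value for the rest. arm_command: Moves the arm, as the interface text tells. Its arguments: {"type":"object","properties":{"series":{"type":"array"}},"required":["series"]}

```bash
mkdir -p pics; ls; python3 - <<'E'
from cell import robot
import cv2,numpy as np
s=robot.get_state();print(s['time'],s['eef_pos'],np.round(s['tool_rot'],3),s['finger_gap'])
for n in('scene','top','wrist'):
    c=robot.get_calibration(n);print(n,{k:(np.round(v,4).tolist() if not isinstance(v,str) else v) for k,v in c.items()})
for n in('scene','top'):
    cv2.imwrite(f'pics/{n}0.png',robot.capture(n)[:,:,::-1])
E
```

```text
pics
0.0 [0.212584   0.69257928 0.20280815] [[-0.956  0.293 -0.   ]
 [ 0.293  0.956 -0.002]
 [-0.    -0.002 -1.   ]] 0.08542688573915966
scene {'vfov': 54.5768, 'cx': 319.7339, 'cy': 230.7306, 'extrinsics': [[0.8233, -0.5674, 0.0158, -0.4669], [0.3336, 0.5061, 0.7953, -0.2304], [-0.4593, -0.6495, 0.606, -0.7724], [0.0, 0.0, 0.0, 1.0]]}
top {'vfov': 44.5881, 'cx': 316.6313, 'cy': 231.3995, 'extrinsics': [[-0.008, -0.9998, -0.0175, 0.0188], [0.9924, -0.0101, 0.123, -0.5487], [-0.1231, -0.0163, 0.9923, -1.6116], [0.0, 0.0, 0.0, 1.0]]}
wrist {'vfov': 58.003, 'cx': 314.8234, 'cy': 233.4559, 'T_tool_cam': [[0.0002, 0.9614, 0.275, 0.0699], [1.0, -0.0002, -0.0003, -0.0005], [-0.0002, 0.275, -0.9614, -0.1694], [0.0, 0.0, 0.0, 1.0]]}
```

View pics/top0.png

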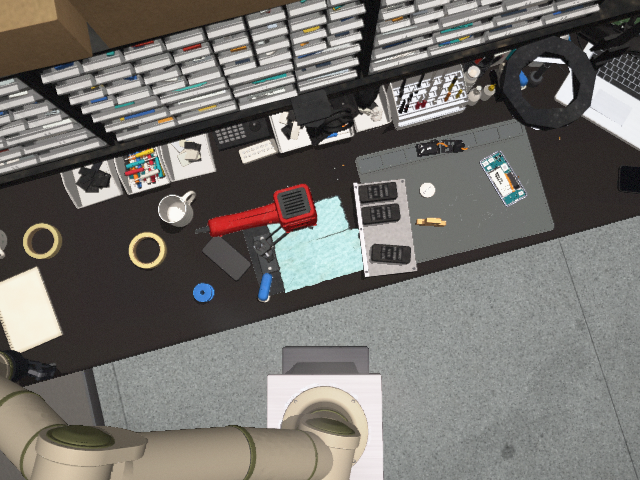

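View pics/scene0.png

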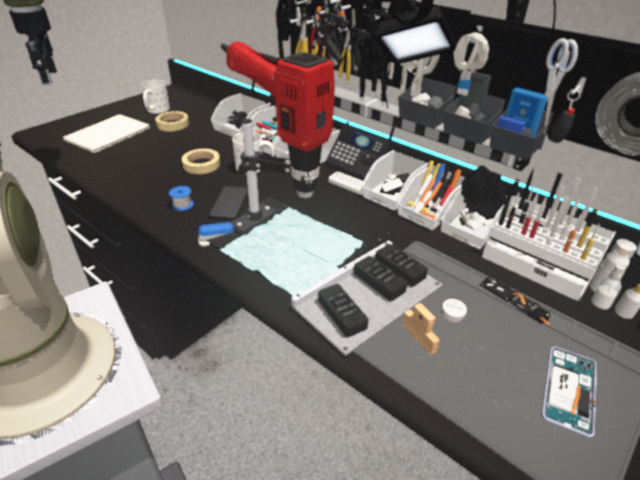

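Top view: board quad about (355,183)-(407,178)-(416,272)-(360,276); adaptors at (379,191), (380,213), loose (389,253); spacer (431,222); tin (427,190); stapler (265,287); reel (204,293); red tool stand (295,205) to the left of the board. The scene view agrees.

```bash
cat > h.py <<'E'
from cell import robot
import cv2,numpy as np
def cam(name,state=None):
    c=robot.get_calibration(name);f=240/np.tan(np.radians(c['vfov']/2))
    if name=='wrist':
        s=state;T=np.eye(4);T[:3,:3]=s['tool_rot'];T[:3,3]=s['eef_pos'];M=T@np.array(c['T_tool_cam'])
    else: M=np.linalg.inv(np.array(c['extrinsics']))
    return f,c['cx'],c['cy'],M
def ray(C,p,z):
    f,cx,cy,M=C;p=np.atleast_2d(p).astype(float)
    d=np.c_[(p[:,0]-cx)/f,-(p[:,1]-cy)/f,-np.ones(len(p))]@M[:3,:3].T
    o=M[:3,3];return (o+d*((z-o[2])/d[:,2])[:,None])
def proj(C,P):
    f,cx,cy,M=C;P=np.atleast_2d(P);q=(P-M[:3,3])@M[:3,:3]
    return np.c_[cx+f*q[:,0]/-q[:,2],cy-f*q[:,1]/-q[:,2]]
def shot(fn):
    s=robot.get_state();im=robot.capture('wrist');cv2.imwrite(fn,im[:,:,::-1]);return s,im
E
python3 - <<'E'
from h import *
C=cam('top')
for n,p,z in [('board',[(355,183),(407,178),(416,272),(360,276)],.014),('bricks',[(379,191),(380,213),(389,253)],.043),('spacer',[(431,222)],.05),('tin',[(427,190)],.02),('redtop',[(295,205),(275,190),(315,225),(210,228)],.3),('stapler',[(265,287)],.04),('reel',[(204,293)],.04)]:
    print(n,np.round(ray(C,p,z)[:,:2],3).tolist())
E
```

```text
board [[0.69, -0.097], [0.703, -0.246], [0.433, -0.264], [0.424, -0.107]]
bricks [[0.661, -0.163], [0.598, -0.164], [0.485, -0.187]]
spacer [[0.57, -0.305]]
tin [[0.666, -0.302]]
redtop [[0.579, 0.06], [0.616, 0.108], [0.531, 0.013], [0.527, 0.261]]
stapler [[0.394, 0.158]]
reel [[0.379, 0.328]]
```

Call:
arm_command --pt "0.02 -0.05 0.02 0 0 -9 0.085" --pt "0.04 -0.1 0.04 0 0 -18 0.085" --pt "0.06 -0.15 0.06 0 0 -27 0.085" --pt "0.08 -0.2 0.08 0 0 -36 0.085" --pt "0.1 -0.26 0.1 0 0 -45 0.085" --pt "0.12 -0.31 0.1 0 0 -54 0.085" --pt "0.15 -0.37 0.1 0 0 -63 0.085" --pt "0.17 -0.42 0.1 0 0 -70 0.085"

```text
time: 1.1
eef_pos: [0.3833, 0.2711, 0.3038]
tool_rot: [[-0.046, 0.999, 0.0], [0.999, 0.046, 0.0], [0.0, 0.0, -1.0]]
force: [1.3, 0.5, 0.0]
finger_gap: 0.0852
grasp_force: 0.0
```

Call:
arm_command --pt "0.02 -0.06 0 0 0 0 0.085" --pt "0.04 -0.12 0 0 0 0 0.085" --pt "0.05 -0.18 0 0 0 0 0.085" --pt "0.07 -0.24 0 0 0 0 0.085" --pt "0.09 -0.3 0 0 0 0 0.085" --pt "0.11 -0.36 0 0 0 0 0.085" --pt "0.12 -0.42 0 0 0 0 0.085" --pt "0.14 -0.48 0 0 0 0 0.085"

```text
time: 2.1
eef_pos: [0.5221, -0.2076, 0.3036]
tool_rot: [[-0.051, 0.999, -0.0], [0.999, 0.051, 0.0], [0.0, -0.0, -1.0]]
force: [1.3, 0.8, 0.1]
finger_gap: 0.0849
grasp_force: 0.0
```

Call:
arm_command --pt "0.03 -0.02 0.03 0 0 0 0.085" --pt "0.03 -0.02 0.03 0 0 0 0.085" --pt "0.03 -0.02 0.03 0 0 0 0.085"

```text
time: 2.48
eef_pos: [0.5515, -0.225, 0.3328]
tool_rot: [[-0.051, 0.999, -0.002], [0.999, 0.051, 0.001], [0.001, -0.002, -1.0]]
force: [-0.2, 0.8, -0.8]
finger_gap: 0.0849
grasp_force: 0.0
```

```bash
python3 - <<'E'
from h import *
import pickle
s,im=shot('pics/w1.png');pickle.dump(s,open('w1.pkl','wb'));print(s['eef_pos'])
E
```

```text
[ 0.55153284 -0.2250452   0.33281055]
```

View pics/w1.png

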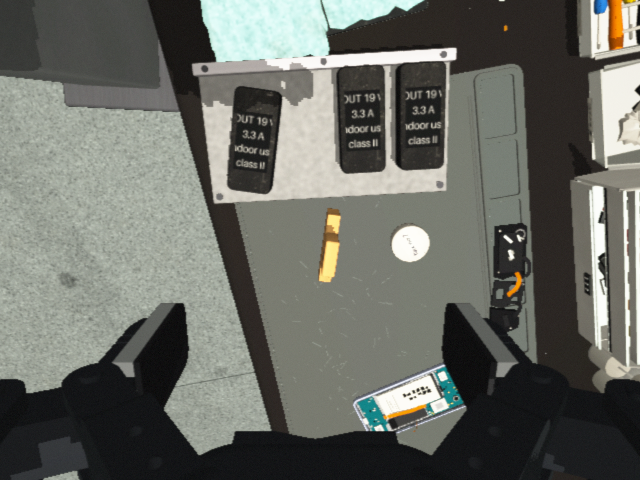

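The wrist view shows everything: board right edge from (213,203) to (447,190), rail top edge (193,64)-(456,47), fixed adaptors at (361,118) and (421,115), loose one at (255,138) askew, spacer at (330,245), tin (410,243).

```bash
cat >> h.py <<'E'
def blobs(m,amin=300):
    n,l,st,ce=cv2.connectedComponentsWithStats(m.astype(np.uint8));return [(l==i,st[i],ce[i]) for i in range(1,n) if st[i][4]>amin]
E
python3 - <<'E'
from h import *
import pickle
s=pickle.load(open('w1.pkl','rb'));C=cam('wrist',s)
im=cv2.imread('pics/w1.png');hsv=cv2.cvtColor(im,cv2.COLOR_BGR2HSV);H,S,V=cv2.split(hsv)
# board right edge: last bright row per column
def fitline(p): vx,vy,x,y=cv2.fitLine(np.float32(p),cv2.DIST_HUBER,0,.01,.01).ravel();return np.array([x,y]),np.array([vx,vy])
pts=[]
for u in range(230,440,3):
    r=[v for v in range(175,215) if V[v,u]>140];pts.append((u,max(r)+1)) if r else 0
P=ray(C,pts,.014)[:,:2];p,d=fitline(P);d*=np.sign(d[0]);yaw=np.degrees(np.arctan2(d[1],d[0]));print('right edge',p,yaw)
ends={}
for name,us in (('front',range(190,225)),('back',range(435,470))):
    q=[]
    for v in range(110,185,3):
        r=[u for u in us if V[v,u]>140];
        if r:q.append((min(r) if name=='front' else max(r)+1,v))
    P=ray(C,q,.014)[:,:2];pe,de=fitline(P);de*=np.sign(de[1]);print(name,pe,np.degrees(np.arctan2(-de[0],de[1])))
    ends[name]=pe
n=np.array([-d[1],d[0]])
def bx(q):return (np.asarray(q)-p)@d
b0=(bx(ends['front'])+.128+bx(ends['back'])-.140)/2
print('len',bx(ends['back'])-bx(ends['front']))
O=p+d*b0+n*.075;print('board origin',O)
np.savez('board.npz',O=O,d=d,n=n)
dark=(V<70).astype(np.uint8);dark[:, :200]=0;dark[210:]=0;dark[:62]=0;dark[:,445:]=0
for m,st,ce in blobs(dark,2000):
    c=cv2.findContours(m.astype(np.uint8),cv2.RETR_EXTERNAL,cv2.CHAIN_APPROX_NONE)[0][0]
    b=cv2.boxPoints(cv2.minAreaRect(c));
    for z in(.014,.043):
        W=ray(C,b,z)[:,:2]-O;print('brick',st,z,np.round(np.c_[W@d,W@n]*1000,1).tolist())
yel=((H>8)&(H<30)&(S>90)&(V>90)).astype(np.uint8);yel[:195]=0;yel[300:]=0;yel[:,380:]=0
for m,st,ce in blobs(yel,200):
    c=cv2.findContours(m.astype(np.uint8),cv2.RETR_EXTERNAL,cv2.CHAIN_APPROX_NONE)[0][0]
    a=cv2.approxPolyDP(c,2,True)[:,0];print('spacer',st,a.tolist())
big=cv2.resize(im[180:300,270:390],None,fx=5,fy=5,interpolation=cv2.INTER_CUBIC);cv2.imwrite('pics/sp.png',big)
E
```

```text
right edge [ 0.56677055 -0.25140774] 6.1705422
front [ 0.41917327 -0.20317507] -16.809221
back [ 0.6968816  -0.18712954] 5.9649997
len 0.2778241
board origin [ 0.5501134  -0.17777157]
brick [ 395   62   50  108 4353] 0.014 [[86.7, 66.0], [138.3, 63.1], [141.1, -49.7], [86.1, -46.6]]
brick [ 395   62   50  108 4353] 0.043 [[81.6, 63.4], [130.0, 60.6], [132.7, -45.4], [81.0, -42.5]]
brick [ 336   65   49  108 4063] 0.014 [[24.2, 65.8], [73.9, 64.2], [75.6, -48.5], [22.5, -46.9]]
brick [ 336   65   49  108 4063] 0.043 [[22.7, 63.2], [69.5, 61.7], [71.1, -44.3], [21.2, -42.9]]
brick [ 228   86   54  107 4010] 0.014 [[-109.1, -57.7], [-84.2, 52.6], [-34.1, 44.4], [-55.8, -66.8]]
brick [ 228   86   54  107 4010] 0.043 [[-102.6, -53.0], [-79.2, 50.8], [-32.1, 43.1], [-52.5, -61.5]]
spacer [ 318  208   23   74 1110] [[337, 209], [327, 209], [318, 280], [330, 281], [334, 276], [339, 245], [337, 233], [340, 216]]
```

View pics/sp.png

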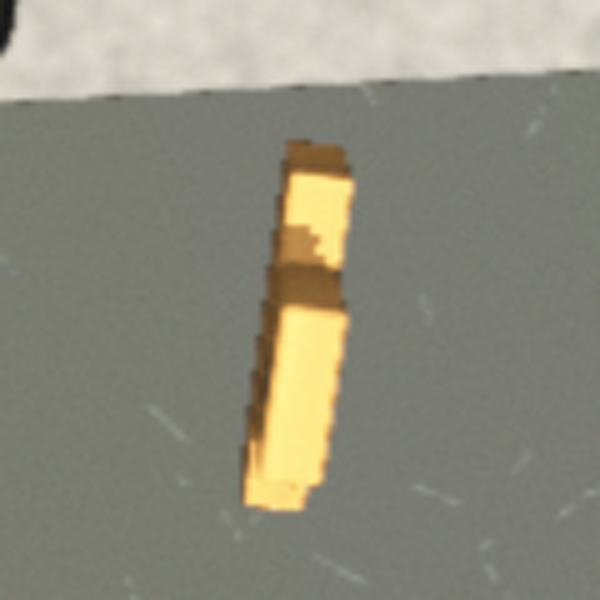

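The crop shows the spacer's tab top as the bright quad (285,308)-(347,315)-(322,487)-(265,480) in crop pixels, i.e. (327,242),(339,243),(334,277),(323,276) in the image; the blade's left end top is at about (285..350,175).

```bash
python3 - <<'E'
from h import *
import pickle
s=pickle.load(open('w1.pkl','rb'));C=cam('wrist',s)
b=np.load('board.npz');d,n=b['d'],b['n'];O=b['O']+.004*d
np.savez('board.npz',O=O,d=d,n=n)
print('O',O,np.degrees(np.arctan2(d[1],d[0])))
W=ray(C,np.array([(285,308),(347,315),(322,487),(265,480)])/5+[270,180],.0744)[:,:2]
print(np.round(W,4),W.mean(0))
v=(W[0]+W[1]-W[2]-W[3]);print('spacer y ang',np.degrees(np.arctan2(-v[0],v[1])),np.linalg.norm(v)/2)
W2=ray(C,np.array([(288,175),(353,180)])/5+[270,180],.0384)[:,:2];print('blade left end',W2,np.linalg.norm(W2.mean(0)-W.mean(0)))
print('target for spacer',O+.0115*d, 'tool y ang',np.degrees(np.arctan2(s['tool_rot'][1,1],s['tool_rot'][0,1])))
t=np.radians(12.2)
L=np.array([[-102.6,-53],[-84.2,52.6],[-32.1,43.1],[-52.5,-61.5]])
print('tin',ray(C,[(410,243)],.0244))
E
```

```text
O [ 0.5540902  -0.17734161] 6.1705422
[[ 0.5667 -0.2857]
 [ 0.5796 -0.2866]
 [ 0.5769 -0.3248]
 [ 0.5648 -0.3239]] [ 0.57200426 -0.30525032]
spacer y ang -3.513029106439011 0.038283629858018725
blade left end [[ 0.5671779  -0.26604665]
 [ 0.58154168 -0.26643429]] 0.03908090476213747
target for spacer [ 0.56552356 -0.1761055 ] tool y ang 2.9478518550419084
tin [[ 0.6647575  -0.29758511  0.0244    ]]
```

Call:
arm_command --pt "0.005 -0.02 -0.05 0 0 -2 0.05" --pt "0.01 -0.04 -0.1 0 0 -4 0.05" --pt "0.015 -0.06 -0.15 0 0 -6.4 0.05" --pt "0.02 -0.081 -0.19 0 0 -6.4 0.05" --pt "0.02 -0.081 -0.19 0 0 -6.4 0.05" --pt "0.02 -0.081 -0.19 0 0 -6.4 0.05"

```text
time: 3.28
eef_pos: [0.5723, -0.3057, 0.1446]
tool_rot: [[0.06, 0.998, 0.0], [0.998, -0.06, 0.0], [0.0, 0.0, -1.0]]
force: [-0.2, 0.3, 0.1]
finger_gap: 0.05
grasp_force: 0.0
```

```bash
python3 - <<'E'
from h import *
s,im=shot('pics/w2.png');C=cam('wrist',s);print(s['eef_pos'])
print(proj(C,[[.572,-.3055,.0744],[.572,-.2855,.0744],[.572,-.3255,.0744]]))
E
```

```text
[ 0.57232435 -0.30571593  0.14456556]
[[314.6947689  234.51181333]
 [312.57802794 200.43873486]
 [316.72064402 267.12222853]]
```

View pics/w2.png

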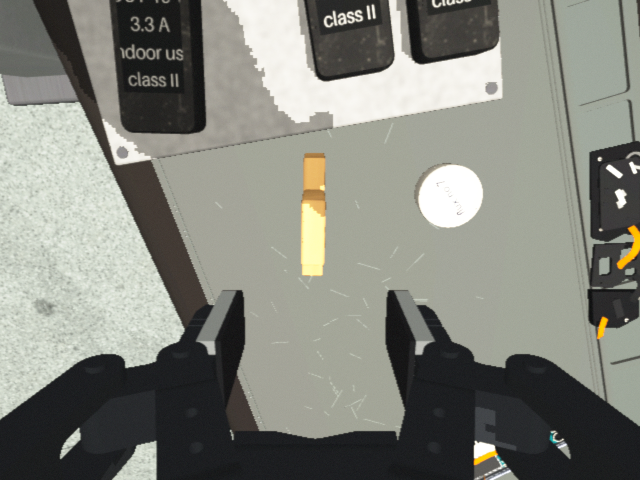

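The spacer's tab sits at (313,231), square in the image and where predicted; fingers straddle it.

Call:
arm_command --pt "0 0.001 -0.05 0 0 0 0.05" --pt "0 0.001 -0.09 0 0 0 0.05" --pt "0 0.001 -0.104 0 0 0 0.05" --pt "0 0.001 -0.104 0 0 0 0.0" --pt "0 0.001 -0.104 0 0 0 0.0" --pt "0 0.001 -0.104 0 0 0 0.0" --pt "0 0.001 -0.104 0 0 0 0.0" --pt "0 0.001 -0.104 0 0 0 0.0"

```text
time: 4.32
eef_pos: [0.5734, -0.3062, 0.0418]
tool_rot: [[0.06, 0.998, 0.003], [0.998, -0.06, -0.001], [-0.001, 0.003, -1.0]]
force: [-1.2, 1.2, 7.2]
finger_gap: 0.0117
grasp_force: 59.0
```

Call:
arm_command --pt "0 0 0.03 0 0 0 0" --pt "0 0 0.06 0 0 2 0" --pt "-0.004 0.03 0.06 0 0 4 0" --pt "-0.008 0.06 0.06 0 0 6 0" --pt "-0.012 0.1 0.06 0 0 8 0" --pt "-0.015 0.134 0.06 0 0 9.5 0" --pt "-0.015 0.134 0.06 0 0 9.5 0" --pt "-0.015 0.134 0.06 0 0 9.5 0"

```text
time: 5.32
eef_pos: [0.5579, -0.1723, 0.1006]
tool_rot: [[-0.105, 0.994, 0.002], [0.994, 0.105, -0.001], [-0.001, 0.002, -1.0]]
force: [0.2, 0.0, -1.4]
finger_gap: 0.012
grasp_force: 59.0
```

```bash
python3 - <<'E'
from h import *
import pickle
s,im=shot('pics/w3.png');pickle.dump(s,open('w3.pkl','wb'));C=cam('wrist',s);print(s['eef_pos'],s['force'])
E
```

```text
[ 0.55785841 -0.17229244  0.10057689] [ 0.2332911   0.0416028  -1.38553227]
```

View pics/w3.png

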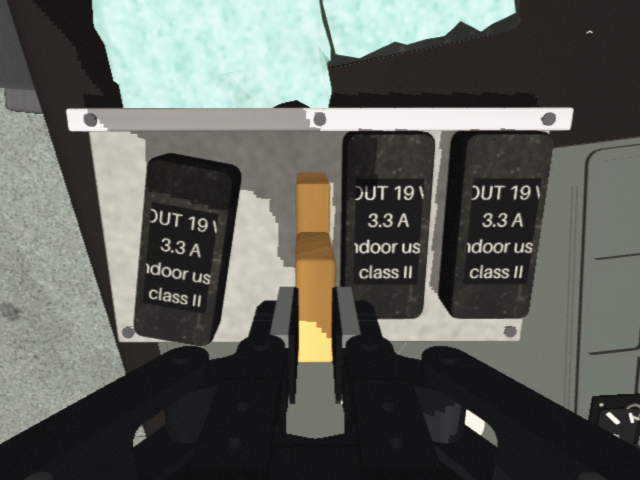

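The spacer (blade left end at 297-328, row 180) is parallel to the near adaptor, whose front edge is at column 342; the rail runs level at rows 108-131; the loose adaptor is at about (188,250), tilted.

```bash
python3 - <<'E'
from h import *
import pickle
s=pickle.load(open('w3.pkl','rb'));C=cam('wrist',s);b=np.load('board.npz');O,d=b['O'],b['d']
im=cv2.imread('pics/w3.png');V=im.max(2)
R=s['tool_rot'];d=R[:2,1]/np.linalg.norm(R[:2,1]);n=np.array([-d[1],d[0]])
def B(p,z): W=ray(C,p,z)[:,:2]-O;return np.round(np.c_[W@d,W@n]*1000,1).tolist()
for r in(160,200,240,280):
    for lo,hi in((331,360),(425,445)):
        g=np.diff(V[r,lo:hi].astype(int));print(r,lo+g.argmin()+1,lo+g.argmax()+1,end=' | ')
    print()
print('near front z14',B([(342,200),(342,280)],.014),'z43',B([(342,200)],.043))
print('near back top z43',B([(434,200),(425,290)],.043),'end',B([(390,133)],.043))
print('spacer blade top left end z',B([(297,181),(328,181)],.097-.0),'tab top',B([(297,258),(334,258)],.133))
print('rail inner',B([(200,131),(500,130)],.034))
m=(V<60).astype(np.uint8);m[:140]=0;m[:,:133]=0;m[:,244:]=0;m[300:]=0
ys,xs=np.nonzero(m)
l=[];rr=[]
for r in range(180,295,5):
    x=xs[ys==r];l.append((x.min(),r));rr.append((x.max()+1,r))
l=np.array(B(l,.043));rr=np.array(B(rr,.043));print('loose L',l[0],l[-1],'R43',rr[0],rr[-1])
print('loose corners top',B([(150,155),(241,165),(212,345),(135,335)],.043))
E
```

```text
160 342 348 | 160 440 434 | 
200 332 355 | 200 435 431 | 
240 341 346 | 240 432 428 | 
280 340 345 | 280 439 426 | 
near front z14 [[20.4, 21.6], [21.3, -30.0]] z43 [[18.5, 27.6]]
near back top z43 [[67.6, 27.6], [66.5, -24.3]] end [[42.4, 62.4]]
spacer blade top left end z [[-3.3, 46.4], [9.2, 46.4]] tab top [[-2.2, 26.2], [10.2, 26.2]]
rail inner [[-56.9, 63.0], [102.3, 63.5]]
loose L [-84.8  38.3] [-96.6 -24.2] R43 [-34.9  38.3] [-46.8 -24.2]
loose corners top [[-81.3, 51.3], [-34.5, 46.2], [-56.5, -59.2], [-100.9, -52.6]]
```

Call:
arm_command --pt "0 0 -0.03 0 0 0 0" --pt "0 0 -0.044 0 0 0 0" --pt "0 0 -0.048 0 0 0 0" --pt "0.003 0.0003 -0.048 0 0 0 0" --pt "0.006 0.0006 -0.048 0 0 0 0" --pt "0.007 0.0007 -0.048 0 0 0 0" --pt "0.007 0.0007 -0.048 0 0 0 0"

```text
time: 6.25
eef_pos: [0.5645, -0.1709, 0.0518]
tool_rot: [[-0.105, 0.994, 0.0], [0.994, 0.105, -0.0], [-0.0, 0.0, -1.0]]
force: [-1.0, 0.1, -0.9]
finger_gap: 0.0117
grasp_force: 59.0
```

Call:
arm_command --pt "0.001 0.0001 0 0 0 0 0" --pt "0.001 0.0001 0 0 0 0 0"

```text
time: 6.5
eef_pos: [0.5654, -0.1709, 0.0517]
tool_rot: [[-0.105, 0.994, 0.0], [0.994, 0.105, -0.0], [-0.0, 0.0, -1.0]]
force: [-0.3, 0.4, -1.4]
finger_gap: 0.0114
grasp_force: 59.0
```

Call:
arm_command --pt "0.001 0.0001 0 0 0 0 0" --pt "0.001 0.0001 0 0 0 0 0"

```text
time: 6.75
eef_pos: [0.5664, -0.1708, 0.0516]
tool_rot: [[-0.105, 0.994, 0.0], [0.994, 0.105, -0.0], [-0.0, 0.0, -1.0]]
force: [1.2, 0.2, -0.6]
finger_gap: 0.0112
grasp_force: 59.0
```

Call:
arm_command --pt "0.001 0.0001 0 0 0 0 0" --pt "0.001 0.0001 0 0 0 0 0"

```text
time: 7.0
eef_pos: [0.5673, -0.1707, 0.0516]
tool_rot: [[-0.105, 0.994, -0.0], [0.994, 0.105, -0.0], [-0.0, -0.0, -1.0]]
force: [-0.0, 0.1, -1.2]
finger_gap: 0.0118
grasp_force: 59.0
```

Call:
arm_command --pt "0.001 0.0001 0 0 0 0 0" --pt "0.001 0.0001 0 0 0 0 0"

```text
time: 7.25
eef_pos: [0.5679, -0.1707, 0.0516]
tool_rot: [[-0.105, 0.994, -0.001], [0.994, 0.105, -0.0], [0.0, -0.001, -1.0]]
force: [-2.1, -0.4, 0.6]
finger_gap: 0.0116
grasp_force: 59.1
```

Call:
arm_command --pt "0.001 0.0001 0 0 0 0 0" --pt "0.001 0.0001 0 0 0 0 0"

```text
time: 7.5
eef_pos: [0.5684, -0.1706, 0.0516]
tool_rot: [[-0.105, 0.994, -0.001], [0.994, 0.105, 0.0], [0.0, -0.001, -1.0]]
force: [-5.8, -1.6, 3.0]
finger_gap: 0.0118
grasp_force: 59.5
```

Call:
arm_command --pt "-0.001 -0.0001 0 0 0 0 0" --pt "-0.001 -0.0001 -0.001 0 0 0 0" --pt "-0.001 -0.0001 -0.001 0 0 0 0.04" --pt "-0.001 -0.0001 -0.001 0 0 0 0.04" --pt "-0.001 -0.0001 -0.001 0 0 0 0.04" --pt "-0.001 -0.0001 0.03 0 0 0 0.04" --pt "-0.001 -0.0001 0.08 0 0 0 0.04" --pt "-0.001 -0.0001 0.11 0 0 0 0.04"

```text
time: 8.5
eef_pos: [0.5691, -0.1709, 0.1637]
tool_rot: [[-0.105, 0.994, 0.002], [0.994, 0.105, -0.001], [-0.001, 0.002, -1.0]]
force: [0.7, -0.6, -0.1]
finger_gap: 0.0401
grasp_force: 0.0
```

Call:
arm_command --pt "-0.02 -0.01 0 0 0 0 0.07" --pt "-0.06 -0.02 0 0 0 0 0.07" --pt "-0.06 -0.02 0 0 0 0 0.07" --pt "-0.06 -0.02 0 0 0 0 0.07"

```text
time: 9.0
eef_pos: [0.508, -0.1907, 0.1612]
tool_rot: [[-0.105, 0.995, -0.0], [0.995, 0.105, 0.0], [0.0, -0.0, -1.0]]
force: [-0.6, 0.2, -0.3]
finger_gap: 0.0696
grasp_force: 0.0
```

```bash
python3 - <<'E'
from h import *
import pickle
s,im=shot('pics/w4.png');pickle.dump(s,open('w4.pkl','wb'));print(s['eef_pos'],s['force'],s['time'])
E
```

```text
[ 0.50804007 -0.1906781   0.16124228] [-0.59304234  0.22676945 -0.31619474] 9.0
```

View pics/w4.png

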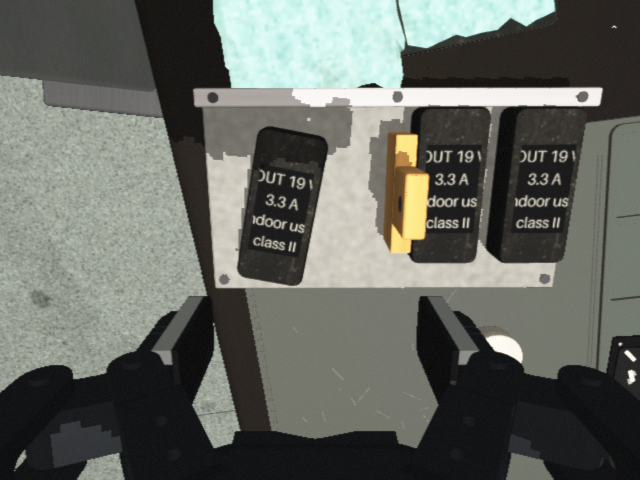

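The spacer stands flat against the near adaptor (blade 386-417, rows 134-252); the loose adaptor is at about (283,205), leaning ~10° clockwise.

```bash
cat >> h.py <<'E'
def frame(): 
    a=np.radians(6.05);d=np.array([np.cos(a),np.sin(a)]);n=np.array([-d[1],d[0]])
    return np.array([.5678,-.1707])-.012*d-.0045*n,d,n
def B(C,p,z):
    O,d,n=frame();W=ray(C,p,z)[:,:2]-O;return np.c_[W@d,W@n]*1000
E
python3 - <<'E'
from h import *
import pickle
s=pickle.load(open('w4.pkl','rb'));C=cam('wrist',s);im=cv2.imread('pics/w4.png');V=im.max(2)
O,d,n=frame();print('O',O)
print('spacer blade base left',B(C,[(386,150),(386,250)],.014).round(1).tolist(),'tab top',B(C,[(403,168),(428,170),(425,240),(400,240)],.084).round(1).tolist())
print('row back top',B(C,[(490,150)],.043).round(1),'rail in',B(C,[(250,106),(550,105)],.034).round(1).tolist())
m=(V<75).astype(np.uint8);m[:120]=0;m[290:]=0;m[:,:225]=0;m[:,335:]=0
m=cv2.morphologyEx(m,cv2.MORPH_CLOSE,np.ones((25,25)));bl=max(blobs(m),key=lambda t:t[1][4]);print(bl[1])
c=cv2.findContours(bl[0].astype(np.uint8),cv2.RETR_EXTERNAL,cv2.CHAIN_APPROX_NONE)[0][0]
r=cv2.boxPoints(cv2.minAreaRect(c));print(r.round(0).tolist())
for z in(.043,.014):
    w=B(C,r,z);k=cv2.minAreaRect(np.float32(B(C,c[:,0],z)));print(z,w.round(1).tolist(),k)
E
```

```text
O [ 0.55634112 -0.17643969]
spacer blade base left [[1.5, 32.4], [4.9, -43.4]] tab top [[0.2, 28.4], [14.5, 27.3], [15.7, -14.3], [0.8, -14.3]]
row back top [[64.9 34.9]] rail in [[-92.4, 62.7], [104.7, 63.2]]
[  225   126   103   164 10591]
[[225.0, 289.0], [259.0, 123.0], [331.0, 138.0], [296.0, 304.0]]
0.043 [[-114.3, -63.3], [-85.6, 52.2], [-39.6, 42.9], [-63.4, -74.8]] ((-74.93769836425781, -10.884223937988281), (120.65160369873047, 51.1026725769043), 76.03661346435547)
0.014 [[-120.8, -75.7], [-89.2, 51.4], [-38.6, 41.1], [-64.7, -88.4]] ((-77.44984436035156, -18.038070678710938), (132.81521606445312, 56.25464630126953), 76.03661346435547)
```

Call:
arm_command --pt "0.04 0 0 0 0 0 0.07" --pt "0.068 0 0 0 0 0 0.07" --pt "0.068 0 0 0 0 0 0.07" --pt "0.068 0 0 0 0 0 0.07"

```text
time: 9.55
eef_pos: [0.5757, -0.1905, 0.161]
tool_rot: [[-0.105, 0.994, -0.001], [0.994, 0.105, -0.0], [0.0, -0.001, -1.0]]
force: [0.3, -0.2, 0.3]
finger_gap: 0.07
grasp_force: 0.0
```

```bash
python3 - <<'E'
from h import *
import pickle
s,im=shot('pics/w5.png');pickle.dump(s,open('w5.pkl','wb'));print(s['eef_pos'],s['time']);C=cam('wrist',s)
O,d,n=frame()
for y in(.036,.032,-.028,-.032):
    P=O+d*.019+n*y;q=proj(C,[[*P,.045]])[0];r=int(round(q[1]));print(y,q.round(1))
    for u in range(int(q[0])-30,int(q[0])+8):print(u,im[r,u].tolist(),end=';')
    print()
cv2.imwrite('pics/c5.png',cv2.resize(im[90:290,250:410,::-1],None,fx=3,fy=3,interpolation=cv2.INTER_NEAREST))
E
```

```text
[ 0.57569997 -0.19047071  0.16102954] 9.55
0.036 [317.5 137.7]
287 [117, 113, 108];288 [119, 115, 109];289 [119, 117, 108];290 [124, 118, 107];291 [143, 114, 80];292 [170, 124, 71];293 [179, 131, 69];294 [185, 138, 76];295 [188, 139, 76];296 [189, 140, 76];297 [189, 141, 76];298 [187, 140, 74];299 [187, 136, 73];300 [188, 137, 75];301 [189, 138, 75];302 [189, 138, 75];303 [187, 136, 72];304 [188, 136, 73];305 [187, 138, 76];306 [184, 135, 72];307 [184, 136, 70];308 [184, 135, 73];309 [183, 136, 73];310 [184, 135, 72];311 [178, 131, 71];312 [151, 113, 67];313 [124, 109, 91];314 [99, 96, 89];315 [54, 53, 50];316 [21, 23, 22];317 [29, 28, 24];318 [33, 33, 30];319 [34, 30, 29];320 [30, 29, 27];321 [31, 29, 28];322 [30, 28, 26];323 [28, 28, 26];324 [25, 22, 22];
0.032 [317.5 144. ]
287 [119, 116, 108];288 [119, 115, 110];289 [119, 116, 109];290 [122, 117, 108];291 [138, 109, 80];292 [164, 121, 68];293 [178, 130, 71];294 [182, 132, 72];295 [187, 138, 74];296 [189, 140, 75];297 [187, 139, 72];298 [189, 139, 76];299 [188, 139, 75];300 [187, 136, 72];301 [187, 137, 72];302 [186, 138, 73];303 
[... 1202 characters left out ...]
, 198];289 [218, 213, 202];290 [218, 212, 202];291 [215, 208, 196];292 [197, 179, 157];293 [235, 193, 121];294 [251, 220, 122];295 [252, 227, 129];296 [253, 229, 133];297 [253, 229, 133];298 [253, 230, 135];299 [253, 227, 133];300 [252, 227, 131];301 [252, 226, 129];302 [252, 226, 129];303 [251, 222, 125];304 [251, 220, 124];305 [251, 220, 124];306 [250, 220, 122];307 [251, 222, 127];308 [251, 221, 128];309 [251, 226, 128];310 [252, 227, 131];311 [252, 226, 130];312 [245, 207, 125];313 [226, 202, 169];314 [202, 197, 184];315 [124, 120, 112];316 [38, 37, 35];317 [35, 33, 31];318 [55, 52, 47];319 [68, 64, 57];320 [76, 72, 62];321 [71, 65, 58];322 [57, 54, 48];323 [56, 54, 48];324 [53, 50, 46];
```

View pics/c5.png

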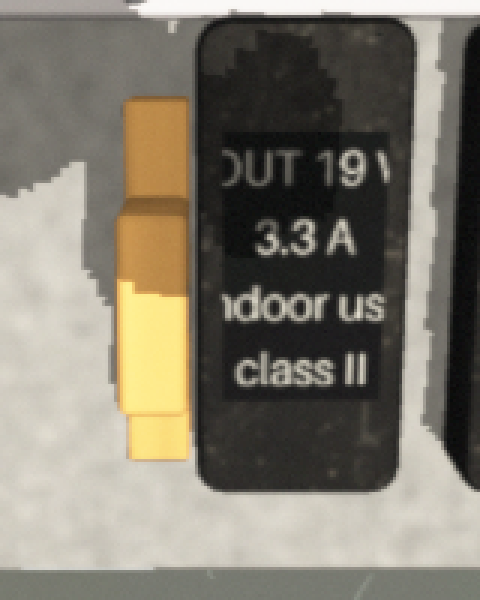

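The crop shows the spacer parallel to the adaptor's front with an even gap of about 2 px (1.4 mm), so x ≈ 10.6 mm: step 1 is fine.

```bash
python3 - <<'E'
from h import *
import pickle
s=pickle.load(open('w4.pkl','rb'));C=cam('wrist',s);im=cv2.imread('pics/w4.png');V=cv2.medianBlur(im,3).max(2)
O,d,n=frame()
L=[];R=[]
for r in range(160,255,5):
    xm=int(283-(r-205)*.15);u=xm-20
    while V[r,u]<105:u-=1
    L.append((u+1,r));u=xm+20
    while V[r,u]<105:u+=1
    R.append((u,r))
top=[];bot=[]
for k in(-15,-5,5,15):
    x=291+k;v=165
    while V[v,x]<95:v-=1
    top.append((x,v+1));x=271+k;v=250
    while V[v,x]<105:v+=1
    bot.append((x,v))
def ln(p,z):
    b=B(C,p,z);a=np.polyfit(b[:,1],b[:,0],1);return a
l=ln(L,.043);r43=ln(R,.043);print('x=a*y+b L43',l,'L14',ln(L,.014),'R43',r43,'R14',ln(R,.014))
print('top43',B(C,top,.043).round(1).tolist(),'bot43',B(C,bot,.043).round(1).tolist(),'bot14',B(C,bot,.014).round(1).tolist())
E
```

```text
x=a*y+b L43 [  0.18160057 -92.95241881] L14 [  0.18160057 -96.18097137] R43 [  0.20013488 -49.76555448] R14 [  0.20013488 -48.52790816]
top43 [[-74.9, 49.6], [-68.5, 48.3], [-62.0, 47.1], [-55.6, 45.8]] bot43 [[-91.8, -55.6], [-84.7, -57.1], [-77.6, -58.7], [-70.5, -60.2]] bot14 [[-96.0, -67.3], [-88.2, -68.9], [-80.4, -70.6], [-72.6, -72.3]]
```

Call:
arm_command --pt "-0.045 0 0 0 0 -5 0.07" --pt "-0.09 0.0015 0 0 0 -10.8 0.07" --pt "-0.09 0.0015 -0.04 0 0 -10.8 0.07" --pt "-0.09 0.0015 -0.09 0 0 -10.8 0.07" --pt "-0.09 0.0015 -0.125 0 0 -10.8 0.07" --pt "-0.09 0.0015 -0.14 0 0 -10.8 0.07" --pt "-0.09 0.0015 -0.14 0 0 -10.8 0.07"

```text
time: 10.48
eef_pos: [0.4857, -0.1894, 0.0215]
tool_rot: [[0.084, 0.996, -0.001], [0.996, -0.084, 0.0], [0.0, -0.001, -1.0]]
force: [0.4, -0.0, 0.2]
finger_gap: 0.0703
grasp_force: 0.0
```

Call:
arm_command --pt "0 0 0 0 0 0 0.055" --pt "0 0 0 0 0 0 0.05" --pt "0 0 0 0 0 0 0.046" --pt "0 0 0 0 0 0 0.042" --pt "0 0 0 0 0 0 0.042"

```text
time: 11.1
eef_pos: [0.4864, -0.189, 0.0218]
tool_rot: [[0.083, 0.997, 0.0], [0.997, -0.083, -0.0], [-0.0, 0.0, -1.0]]
force: [0.8, 0.5, -0.3]
finger_gap: 0.042
grasp_force: 0.0
```

Call:
arm_command --pt "0 0 0 0 0 0 0.04" --pt "0 0 0 0 0 0 0.038" --pt "0 0 0 0 0 0 0.036" --pt "0 0 0 0 0 0 0.036"

```text
time: 11.6
eef_pos: [0.4863, -0.1891, 0.0217]
tool_rot: [[0.083, 0.997, -0.0], [0.997, -0.083, -0.0], [-0.0, -0.0, -1.0]]
force: [1.2, 0.5, -0.5]
finger_gap: 0.036
grasp_force: 0.0
```

```bash
python3 - <<'E'
from h import *
import pickle
s,im=shot('pics/w6.png');pickle.dump(s,open('w6.pkl','wb'));print(s['eef_pos'],s['time'])
E
```

```text
[ 0.48630558 -0.18910881  0.02165018] 11.6
```

View pics/w6.png

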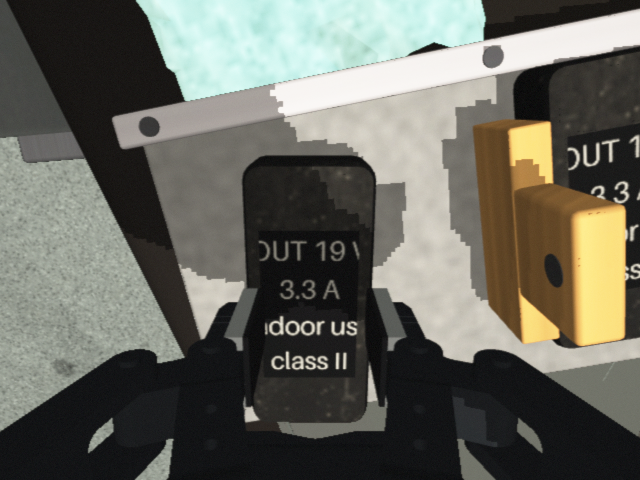

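Fingers straddle the loose adaptor (246-374, rows 158-420), aligned with it, with the spacer still upright at (545,235); but the gap reading is odd, so I check where the pads are.

```bash
python3 - <<'E'
from h import *
import pickle
s=pickle.load(open('w6.pkl','rb'));C=cam('wrist',s);R=s['tool_rot'];p=s['eef_pos']
for y in(-.018,.018,.024,-.024):
  for h in(0,-.006,-.012,-.03): print(y,h,proj(C,[p+R@np.array([x,y,h]) for x in(-.011,.011)]).round(0).tolist())
q=ray(C,[(244,250),(375,250),(310,158),(310,421)],.043);print(((q-p)@R).round(4))
E
```

```text
-0.018 0 [[273.0, 305.0], [272.0, 256.0]]
-0.018 -0.006 [[272.0, 311.0], [271.0, 261.0]]
-0.018 -0.012 [[271.0, 318.0], [269.0, 266.0]]
-0.018 -0.03 [[266.0, 341.0], [264.0, 284.0]]
0.018 0 [[358.0, 305.0], [359.0, 256.0]]
0.018 -0.006 [[359.0, 311.0], [361.0, 261.0]]
0.018 -0.012 [[361.0, 318.0], [362.0, 266.0]]
0.018 -0.03 [[366.0, 341.0], [368.0, 284.0]]
0.024 0 [[372.0, 305.0], [374.0, 256.0]]
0.024 -0.006 [[374.0, 311.0], [376.0, 261.0]]
0.024 -0.012 [[376.0, 318.0], [378.0, 266.0]]
0.024 -0.03 [[382.0, 341.0], [385.0, 284.0]]
-0.024 0 [[259.0, 305.0], [258.0, 256.0]]
-0.024 -0.006 [[258.0, 311.0], [256.0, 261.0]]
-0.024 -0.012 [[256.0, 318.0], [254.0, 266.0]]
-0.024 -0.03 [[249.0, 341.0], [247.0, 284.0]]
[[ 0.0207 -0.0258 -0.0213]
 [ 0.0207  0.0213 -0.0214]
 [ 0.0535 -0.002  -0.0214]
 [-0.0522 -0.0023 -0.0213]]
```

Call:
arm_command --pt "0 0 0 0 0 0 0.066" --pt "0 0 0 0 0 0 0.066" --pt "0 0 -0.004 0 0 0 0.066" --pt "0 0 -0.007 0 0 0 0.066" --pt "0 0 -0.007 0 0 0 0.066"

```text
time: 12.28
eef_pos: [0.4861, -0.189, 0.0143]
tool_rot: [[0.083, 0.997, -0.001], [0.997, -0.083, 0.0], [0.0, -0.001, -1.0]]
force: [-0.3, -0.4, 1.2]
finger_gap: 0.0663
grasp_force: 0.0
```

Call:
arm_command --pt "0 0 -0.002 0 0 0 0.066" --pt "0 0 -0.004 0 0 0 0.066" --pt "0 0 -0.004 0 0 0 0.066"

```text
time: 12.65
eef_pos: [0.4863, -0.1891, 0.0105]
tool_rot: [[0.083, 0.997, -0.0], [0.997, -0.083, 0.0], [0.0, -0.0, -1.0]]
force: [0.3, -1.0, -0.1]
finger_gap: 0.066
grasp_force: 0.0
```

Call:
arm_command --pt "0 0 0 0 0 0 0.054" --pt "0 0 0 0 0 0 0.048" --pt "0 0 0 0 0 0 0.044" --pt "0 0 0 0 0 0 0.04" --pt "0 0 0 0 0 0 0.04"

```text
time: 13.28
eef_pos: [0.4859, -0.189, 0.0113]
tool_rot: [[0.083, 0.997, 0.0], [0.997, -0.083, 0.001], [0.001, -0.0, -1.0]]
force: [-2.8, 1.1, 10.7]
finger_gap: 0.0446
grasp_force: 59.4
```

Call:
arm_command --pt "0 0 0 0 0 3 0.04" --pt "0 0 0 0 0 6 0.04" --pt "0 0 0 0 0 9 0.04" --pt "0 0 0 0 0 10.8 0.04" --pt "0.003 0.004 0 0 0 10.8 0.04" --pt "0.006 0.008 0 0 0 10.8 0.04" --pt "0.0076 0.011 0 0 0 10.8 0.04" --pt "0.0076 0.011 0 0 0 10.8 0.04"

```text
time: 14.28
eef_pos: [0.4943, -0.1796, 0.0114]
tool_rot: [[-0.104, 0.995, 0.002], [0.995, 0.104, -0.002], [-0.002, 0.001, -1.0]]
force: [-1.8, -3.3, 8.1]
finger_gap: 0.0442
grasp_force: 60.2
```

Call:
arm_command --pt "-0.0001 0.001 0 0 0 0 0.04" --pt "-0.0001 0.001 0 0 0 0 0.04"

```text
time: 14.52
eef_pos: [0.4944, -0.179, 0.0114]
tool_rot: [[-0.104, 0.995, 0.002], [0.995, 0.104, -0.003], [-0.003, 0.002, -1.0]]
force: [-2.1, -4.3, 6.5]
finger_gap: 0.0444
grasp_force: 60.1
```

Call:
arm_command --pt "-0.0001 0.001 0 0 0 0 0.04" --pt "-0.0001 0.001 0 0 0 0 0.04"

```text
time: 14.78
eef_pos: [0.4946, -0.178, 0.0114]
tool_rot: [[-0.104, 0.995, 0.002], [0.995, 0.104, -0.003], [-0.003, 0.002, -1.0]]
force: [-0.3, -4.7, 6.2]
finger_gap: 0.0442
grasp_force: 60.2
```

Call:
arm_command --pt "-0.0002 0.0015 0 0 0 0 0.04" --pt "-0.0002 0.0015 0 0 0 0 0.04"

```text
time: 15.02
eef_pos: [0.4946, -0.1765, 0.0114]
tool_rot: [[-0.104, 0.995, 0.003], [0.995, 0.104, -0.003], [-0.003, 0.002, -1.0]]
force: [0.4, -4.3, 4.8]
finger_gap: 0.0442
grasp_force: 60.2
```

Call:
arm_command --pt "-0.0001 0.001 0 0 0 0 0.04" --pt "-0.0001 0.001 0 0 0 0 0.04"

```text
time: 15.28
eef_pos: [0.4946, -0.1755, 0.0114]
tool_rot: [[-0.104, 0.995, 0.003], [0.995, 0.104, -0.003], [-0.003, 0.003, -1.0]]
force: [-0.3, -5.0, 6.2]
finger_gap: 0.0447
grasp_force: 60.2
```

```bash
python3 - <<'E'
from h import *
import pickle
s,im=shot('pics/w7.png');pickle.dump(s,open('w7.pkl','wb'));C=cam('wrist',s);V=cv2.medianBlur(im,3).max(2)
O,d,n=frame();e=s['eef_pos'][:2]-O;print('tcp b',e@d,e@n,s['force'])
for y in (-.03,-.015,0,.015):  # brick left end vs rail, scanning up
    P=O+d*(-.062+y*.5)+n*.045;u,v=proj(C,[[*P,.043]])[0].round().astype(int)
    print(u,v,V[v-30:v,u][::-1].tolist())
    print('rail inner top edge row:',proj(C,[[*(O+d*(-.062+y*.5)+n*.063),.034]])[0].round(1),'brick end row if touching',proj(C,[[*(O+d*(-.062+y*.5)+n*.063),.043]])[0].round(1))
E
```

```text
tcp b -0.06132874737927138 0.007400813711245091 [-0.25726043 -5.04592455  6.18625272]
268 211 [32, 32, 29, 29, 30, 32, 32, 32, 32, 34, 35, 35, 33, 32, 31, 30, 30, 31, 31, 31, 31, 32, 32, 33, 32, 31, 31, 31, 30, 31]
rail inner top edge row: [269.2 152.5] brick end row if touching [266.4 155.3]
291 211 [32, 32, 32, 32, 32, 33, 33, 33, 33, 32, 32, 32, 33, 33, 34, 31, 31, 32, 32, 32, 31, 31, 32, 32, 32, 32, 32, 32, 33, 33]
rail inner top edge row: [291.7 152.5] brick end row if touching [290.3 155.3]
314 211 [34, 34, 35, 34, 33, 33, 33, 33, 32, 31, 30, 30, 31, 31, 30, 30, 30, 30, 30, 31, 32, 33, 33, 34, 34, 36, 36, 37, 38, 39]
rail inner top edge row: [314.1 152.5] brick end row if touching [314.1 155.2]
337 211 [34, 34, 34, 34, 32, 33, 34, 35, 35, 35, 35, 34, 34, 34, 33, 33, 32, 33, 32, 31, 31, 32, 32, 32, 32, 33, 33, 33, 33, 32]
rail inner top edge row: [336.5 152.4] brick end row if touching [338.  155.2]
```

```bash
python3 - <<'E'
import cv2
V=cv2.imread('pics/w7.png').max(2)
V=cv2.imread('pics/w7.png')[:,:,::-1].max(2)
for u in(275,295,315,335,345):print(u,V[140:182,u].tolist())
E
```

```text
275 [165, 170, 164, 166, 169, 169, 170, 170, 167, 167, 165, 154, 140, 126, 102, 110, 112, 104, 61, 24, 16, 16, 15, 19, 16, 13, 17, 21, 19, 17, 20, 30, 34, 34, 32, 34, 33, 34, 34, 34, 32, 34]
295 [165, 165, 166, 168, 168, 169, 170, 168, 166, 167, 166, 157, 138, 125, 106, 116, 113, 108, 65, 23, 17, 18, 18, 17, 14, 19, 17, 14, 17, 17, 22, 30, 29, 28, 33, 35, 34, 33, 36, 33, 31, 33]
315 [165, 166, 166, 168, 167, 169, 168, 167, 165, 169, 162, 153, 138, 124, 109, 111, 117, 108, 64, 21, 16, 15, 17, 18, 20, 18, 17, 17, 17, 18, 24, 45, 46, 46, 46, 46, 42, 43, 38, 41, 38, 38]
335 [165, 166, 167, 166, 170, 168, 168, 189, 245, 249, 248, 242, 233, 210, 123, 110, 111, 105, 61, 22, 15, 15, 17, 18, 17, 19, 16, 22, 22, 21, 26, 32, 36, 39, 34, 33, 33, 32, 32, 28, 29, 29]
345 [248, 249, 249, 249, 249, 249, 249, 249, 249, 249, 247, 243, 234, 204, 121, 111, 112, 107, 65, 25, 18, 15, 16, 18, 20, 23, 20, 19, 16, 21, 23, 50, 52, 51, 58, 64, 63, 51, 51, 48, 44, 42]
```

```bash
python3 - <<'E'
from h import *
import pickle
C=cam('wrist',pickle.load(open('w7.pkl','rb')))
print(B(C,[(315,158.3)],.014),B(C,[(315,170.5)],.043),B(C,[(315,153)],.034))
E
```

```text
[[-61.62020218  58.86915239]] [[-61.73470723  58.20907588]] [[-61.69447106  62.81838442]]
```

Call:
arm_command --pt "-0.0001 0.0015 0 0 0 0 0.04" --pt "-0.0003 0.003 0 0 0 0 0.04" --pt "-0.0003 0.003 0 0 0 0 0.04"

```text
time: 15.7
eef_pos: [0.4944, -0.1726, 0.0114]
tool_rot: [[-0.104, 0.995, 0.003], [0.995, 0.104, -0.003], [-0.003, 0.003, -1.0]]
force: [1.2, -5.1, 5.7]
finger_gap: 0.0446
grasp_force: 60.3
```

Call:
arm_command --pt "0 0 0 0 0 0 0.066" --pt "0 0 0 0 0 0 0.066" --pt "0 0 0.04 0 0 0 0.066" --pt "0 0 0.08 0 0 0 0.02" --pt "-0.04 0 0.08 0 0 0 0.0" --pt "-0.06 0 0.08 0 0 0 0.0" --pt "-0.06 0 0.08 0 0 0 0.0"

```text
time: 16.58
eef_pos: [0.4318, -0.1702, 0.0908]
tool_rot: [[-0.104, 0.995, -0.001], [0.995, 0.104, 0.001], [0.001, -0.001, -1.0]]
force: [0.3, 0.0, -0.3]
finger_gap: 0.0001
grasp_force: 0.0
```

```bash
python3 - <<'E'
from h import *
import pickle
s,im=shot('pics/w8.png');pickle.dump(s,open('w8.pkl','wb'));C=cam('wrist',s);V=cv2.medianBlur(im,3).max(2)
O,d,n=frame();e=s['eef_pos'][:2]-O;print('tcp b',e@d,e@n,s['eef_pos'],s['finger_gap'])
def px(x,y,z):return proj(C,[[*(O+d*x+n*y),z]])[0].round(1)
print('front face pred',px(-.086,.03,.043),px(-.086,.03,.014),'back',px(-.038,.03,.043),px(-.038,.03,.014))
r=int(px(-.06,.05,.043)[1]);print(r)
for y in(.05,.03,.01):
    r=int(px(-.06,y,.043)[1]);row=V[r];dk=np.nonzero((row<75))[0];runs=np.split(dk,np.where(np.diff(dk)>3)[0]+1);print(y,r,[(int(a[0]),int(a[-1])) for a in runs if len(a)>5])
E
```

```text
tcp b -0.12322695688184228 0.0193823800958165 [ 0.43175767 -0.17015293  0.09083323] 0.00012592533690869434
front face pred [387.2 227.2] [379.2 214.3] back [479.6 227.1] [461.4 214.3]
189
0.05 189 [(252, 304), (382, 479), (563, 639)]
0.03 227 [(260, 304), (380, 403), (429, 441), (460, 465), (470, 475), (589, 601), (626, 639)]
0.01 263 [(267, 304), (379, 470)]
```

Call:
arm_command --pt "0.012 -0.01 0 0 0 0 0" --pt "0.012 -0.01 -0.035 0 0 0 0" --pt "0.012 -0.01 -0.061 0 0 0 0" --pt "0.012 -0.01 -0.064 0 0 0 0" --pt "0.012 -0.01 -0.068 0 0 0 0" --pt "0.012 -0.01 -0.068 0 0 0 0"

```text
time: 17.38
eef_pos: [0.4458, -0.1809, 0.0231]
tool_rot: [[-0.105, 0.994, 0.001], [0.994, 0.105, -0.0], [-0.0, 0.001, -1.0]]
force: [-0.4, 0.4, 0.4]
finger_gap: -0.0004
grasp_force: 0.0
```

Call:
arm_command --pt "0 0 -0.003 0 0 0 0" --pt "0 0 -0.003 0 0 0 0"

```text
time: 17.62
eef_pos: [0.4454, -0.1805, 0.0199]
tool_rot: [[-0.105, 0.994, 0.001], [0.994, 0.105, -0.0], [-0.0, 0.001, -1.0]]
force: [-0.5, 0.5, -0.0]
finger_gap: -0.0004
grasp_force: 0.0
```

Call:
arm_command --pt "0 0 -0.003 0 0 0 0" --pt "0 0 -0.003 0 0 0 0"

```text
time: 17.88
eef_pos: [0.4451, -0.1805, 0.0166]
tool_rot: [[-0.105, 0.994, -0.0], [0.994, 0.105, 0.0], [0.0, -0.0, -1.0]]
force: [-0.9, 0.0, -0.2]
finger_gap: 0.0001
grasp_force: 0.0
```

Call:
arm_command --pt "0 0 -0.002 0 0 0 0" --pt "0 0 -0.0035 0 0 0 0" --pt "0 0 -0.0035 0 0 0 0"

```text
time: 18.25
eef_pos: [0.4451, -0.1806, 0.013]
tool_rot: [[-0.105, 0.994, -0.0], [0.994, 0.105, 0.0], [0.0, -0.0, -1.0]]
force: [0.1, 0.2, -0.3]
finger_gap: 0.0001
grasp_force: 0.0
```

Call:
arm_command --pt "0 0 -0.002 0 0 0 0" --pt "0 0 -0.004 0 0 0 0" --pt "0 0 -0.004 0 0 0 0"

```text
time: 18.62
eef_pos: [0.445, -0.1806, 0.009]
tool_rot: [[-0.105, 0.994, -0.0], [0.994, 0.105, 0.0], [0.0, -0.0, -1.0]]
force: [0.9, -0.6, -0.1]
finger_gap: 0.0
grasp_force: 0.0
```

```bash
python3 - <<'E'
from h import *
s,im=shot('pics/w9.png');print(s['eef_pos'],s['force'])
E
```

```text
[ 0.44504921 -0.18059607  0.00900481] [ 0.85157721 -0.64609883 -0.0744037 ]
```

View pics/w9.png

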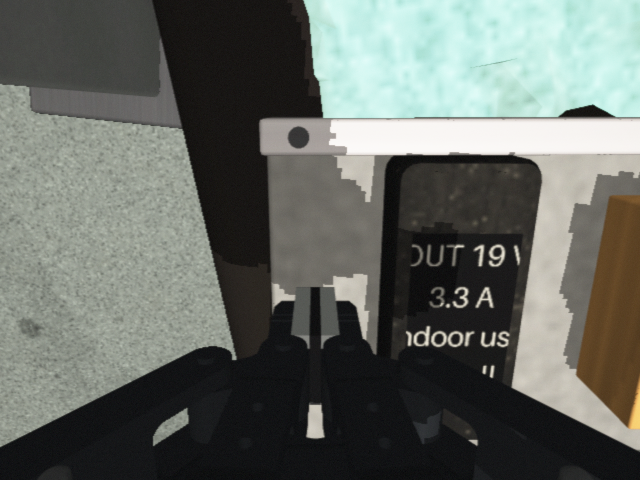

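The picture shows the shut fingers (296-334, tips at row 287) in front of the loose adaptor (384-541), parallel to rail, ~1 mm from it; no board contact yet.

Call:
arm_command --pt "0 0 -0.002 0 0 0 0" --pt "0 0 -0.004 0 0 0 0" --pt "0 0 -0.004 0 0 0 0"

```text
time: 19.05
eef_pos: [0.4451, -0.1806, 0.005]
tool_rot: [[-0.105, 0.994, -0.0], [0.994, 0.105, 0.0], [0.0, -0.0, -1.0]]
force: [0.5, -0.1, -1.1]
finger_gap: -0.0001
grasp_force: 0.0
```

Call:
arm_command --pt "0 0 -0.002 0 0 0 0" --pt "0 0 -0.003 0 0 0 0" --pt "0 0 -0.003 0 0 0 0"

```text
time: 19.42
eef_pos: [0.445, -0.1806, 0.0021]
tool_rot: [[-0.105, 0.994, -0.0], [0.994, 0.105, 0.0], [0.0, -0.0, -1.0]]
force: [-0.9, 0.7, 0.5]
finger_gap: 0.0
grasp_force: 0.0
```

Call:
arm_command --pt "0.006 0.0006 0 0 0 0 0" --pt "0.012 0.0013 0 0 0 0 0" --pt "0.016 0.0017 0 0 0 0 0" --pt "0.02 0.0021 0 0 0 0 0" --pt "0.025 0.0026 0 0 0 0 0" --pt "0.03 0.0032 0 0 0 0 0" --pt "0.034 0.0036 0 0 0 0 0" --pt "0.034 0.0036 0 0 0 0 0"

```text
time: 20.42
eef_pos: [0.48, -0.1769, 0.0022]
tool_rot: [[-0.106, 0.994, 0.001], [0.994, 0.106, -0.0], [-0.0, 0.001, -1.0]]
force: [0.3, -0.3, 0.7]
finger_gap: -0.0
grasp_force: 0.0
```

```bash
cat > m.py <<'E'
from h import *
s,im=shot('pics/wl.png');C=cam('wrist',s);V=cv2.medianBlur(im,3)[:,:,:].max(2);hsv=cv2.cvtColor(im,cv2.COLOR_RGB2HSV)
O,d,n=frame();e=s['eef_pos'][:2]-O;print('tcp b',e@d,e@n,s['eef_pos'][2],s['force'],s['time'])
for y in(.05,.04,.03,.02):
    v=int(proj(C,[[*(O+d*-.02+n*y),.043]])[0][1]);row=V[v];dk=np.nonzero(row<75)[0];runs=[a for a in np.split(dk,np.where(np.diff(dk)>3)[0]+1) if len(a)>5]
    ye=np.nonzero((hsv[v,:,1]>110)&(hsv[v,:,0]>5)&(hsv[v,:,0]<30)&(row>70))[0]
    print(y,v,[(int(a[0]),int(a[-1]),*B(C,[(a[0],v),(a[-1]+1,v)],.043)[:,0].round(1),*B(C,[(a[0],v),(a[-1]+1,v)],.014)[:,0].round(1)) for a in runs],'yel',(ye.min(),ye.max(),B(C,[(ye.min(),v)],.048).round(1)) if len(ye) else None)
E
python3 m.py
```

```text
tcp b -0.07597719206356324 0.007545156528163531 0.002156033096548146 [ 0.2543169  -0.33865979  0.65057123] 20.425
0.05 201 [(113, 172, np.float64(-137.4), np.float64(-119.3), np.float64(-151.1), np.float64(-128.9)), (352, 415, np.float64(-65.2), np.float64(-45.9), np.float64(-62.7), np.float64(-38.9)), (420, 509, np.float64(-44.7), np.float64(-17.4), np.float64(-37.4), np.float64(-4.1)), (573, 639, np.float64(1.6), np.float64(21.9), np.float64(19.3), np.float64(44.2))] yel (np.int64(527), np.int64(568), array([[-14.8,  51.3]]))
0.04 233 [(123, 175, np.float64(-135.6), np.float64(-119.3), np.float64(-148.9), np.float64(-128.9)), (352, 505, np.float64(-65.0), np.float64(-17.4), np.float64(-62.4), np.float64(-4.0)), (623, 639, np.float64(18.8), np.float64(24.0), np.float64(40.3), np.float64(46.8))] yel (np.int64(523), np.int64(622), array([[-14.7,  41.7]]))
0.03 264 [(132, 178, np.float64(-134.0), np.float64(-119.2), np.float64(-147.0), np.float64(-128.8)), (351, 385, np.float64(-65.1), np.float64(-54.0), np.float64(-62.4), np.float64(-48.9)), (397, 406, np.float64(-50.6), np.float64(-4
[... 346 characters left out ...]
t64(-22.2), np.float64(-14.5), np.float64(-9.9)), (492, 502, np.float64(-20.6), np.float64(-17.1), np.float64(-7.9), np.float64(-3.7)), (617, 637, np.float64(18.9), np.float64(25.5), np.float64(40.4), np.float64(48.6))] yel (np.int64(518), np.int64(616), array([[-14.9,  31.9]]))
0.02 293 [(140, 181, np.float64(-132.6), np.float64(-119.1), np.float64(-145.2), np.float64(-128.7)), (310, 320, np.float64(-78.0), np.float64(-74.5), np.float64(-78.3), np.float64(-74.0)), (350, 498, np.float64(-65.2), np.float64(-17.2), np.float64(-62.6), np.float64(-3.8)), (625, 639, np.float64(23.3), np.float64(28.2), np.float64(45.9), np.float64(51.9))] yel (np.int64(514), np.int64(624), array([[-14.9,  22.4]]))
```

Call:
arm_command --pt "0.004 0.0004 0 0 0 0 0" --pt "0.008 0.0008 0 0 0 0 0" --pt "0.012 0.0013 0 0 0 0 0" --pt "0.015 0.0016 0 0 0 0 0" --pt "0.017 0.0018 0 0 0 0 0" --pt "0.018 0.0019 0 0 0 0 0" --pt "0.018 0.0019 0 0 0 0 0"

```text
time: 21.35
eef_pos: [0.497, -0.1751, 0.0022]
tool_rot: [[-0.105, 0.994, -0.0], [0.994, 0.105, -0.0], [0.0, -0.0, -1.0]]
force: [-2.2, -1.1, 2.2]
finger_gap: -0.0002
grasp_force: 1.3
```

Call:
arm_command --pt "0.001 0.0001 0 0 0 0 0" --pt "0.001 0.0001 0 0 0 0 0"

```text
time: 21.6
eef_pos: [0.498, -0.175, 0.0022]
tool_rot: [[-0.105, 0.994, -0.0], [0.994, 0.105, 0.0], [0.0, -0.0, -1.0]]
force: [-3.3, -0.5, 1.5]
finger_gap: 0.0002
grasp_force: 1.6
```

Call:
arm_command --pt "0.001 0.0001 0 0 0 0 0" --pt "0.001 0.0001 0 0 0 0 0"

```text
time: 21.85
eef_pos: [0.4981, -0.175, 0.0021]
tool_rot: [[-0.105, 0.995, -0.001], [0.995, 0.105, 0.0], [0.0, -0.001, -1.0]]
force: [-5.7, -0.7, 2.5]
finger_gap: 0.0001
grasp_force: 3.0
```

```bash
python3 m.py | sed 's/np.float64//g'
```

```text
tcp b -0.05779917822519925 0.007605352637268539 0.0021078242230091124 [-5.71244492 -0.71488616  2.54408047] 21.85
0.05 201 [(71, 124, (-131.9), (-115.5), (-148.5), (-128.5)), (352, 414, (-46.9), (-27.9), (-44.4), (-21.1)), (419, 508, (-26.7), (0.5), (-19.6), (13.7)), (524, 618, (5.0), (33.7), (19.3), (54.4)), (623, 639, (34.9), (40.1), (55.9), (62.2))] yel (np.int64(509), np.int64(523), array([[-1.8, 51.3]]))
0.04 233 [(81, 128, (-130.3), (-115.5), (-146.6), (-128.5)), (351, 505, (-47.0), (0.8), (-44.5), (14.1)), (567, 639, (19.6), (42.1), (37.2), (64.7))] yel (np.int64(506), np.int64(566), array([[-1.5, 41.7]]))
0.03 264 [(91, 132, (-128.7), (-115.5), (-144.6), (-128.4)), (350, 384, (-47.1), (-36.1), (-44.6), (-31.1)), (396, 405, (-32.6), (-29.5), (-26.9), (-23.0)), (409, 419, (-28.5), (-25.0), (-21.8), (-17.6)), (423, 447, (-24.1), (-16.2), (-16.4), (-6.8)), (451, 460, (-15.3), (-12.1), (-5.6), (-1.8)), (474, 485, (-8.0), (-4.3), (3.2), (7.9)), (490, 501, (-3.0), (0.8), (9.4), (14.1)), (562, 579, (19.7), (25.3), (37.2), (44.2)), (593, 601, (29.4), (32.3), (49.2), (52.6)), (606, 614, (33.5), (36.3), (54.2), (57.7)), (620, 639, (37.9), (44.2), (59.6), (67.3))] yel (np.int64(502), np.int64(561), array([[-1.5, 31.9]]))
0.02 293 [(100, 135, (-127.2), (-115.6), (-142.8), (-128.6)), (310, 319, (-59.7), (-56.5), (-60.1), (-56.2)), (350, 497, (-46.9), (0.7), (-44.4), (13.9)), (569, 639, (23.5), (46.2), (41.8), (69.8))] yel (np.int64(498), np.int64(568), array([[-1.6, 22.4]]))
```

Call:
arm_command --pt "0.001 0.0001 0 0 0 0 0" --pt "0.0015 0.0002 0 0 0 0 0" --pt "0.0015 0.0002 0 0 0 0 0" --pt "0.0015 0.0002 0 0 0 0 0"

```text
time: 22.4
eef_pos: [0.4981, -0.1749, 0.0021]
tool_rot: [[-0.104, 0.995, -0.003], [0.995, 0.104, 0.001], [0.001, -0.003, -1.0]]
force: [-9.8, -2.0, 6.2]
finger_gap: 0.0002
grasp_force: 4.9
```

Call:
arm_command --pt "-0.004 -0.0004 0 0 0 0 0" --pt "-0.02 -0.002 0 0 0 0 0" --pt "-0.02 -0.002 0.06 0 0 0 0" --pt "-0.02 -0.002 0.12 0 0 0 0.04" --pt "-0.01 -0.002 0.16 0 0 0 0.04" --pt "0.03 -0.002 0.16 0 0 0 0.04" --pt "0.05 -0.002 0.16 0 0 0 0.04" --pt "0.05 -0.002 0.16 0 0 0 0.04"

```text
time: 23.4
eef_pos: [0.5514, -0.1764, 0.1619]
tool_rot: [[-0.107, 0.994, 0.001], [0.994, 0.107, -0.0], [-0.0, 0.001, -1.0]]
force: [-0.8, 0.1, -0.4]
finger_gap: 0.0397
grasp_force: 0.0
```

```bash
sleep 0; python3 - <<'E'
from h import *
import pickle
s,im=shot('pics/w10.png');pickle.dump(s,open('w10.pkl','wb'));C=cam('wrist',s);V=cv2.medianBlur(im,3).max(2);hsv=cv2.cvtColor(im,cv2.COLOR_RGB2HSV)
O,d,n=frame();e=s['eef_pos'][:2]-O;print('tcp b',e@d,e@n,s['eef_pos'])
for x in(-.03,-.02,-.01,.035,.045):
    u,v=proj(C,[[*(O+d*x+n*.063),.03]])[0].round().astype(int);print(x,u,v,V[v-6:v+18,u].tolist(),B(C,[(u,v-6)],.014)[0,1].round(1),B(C,[(u,v+18)],.014)[0,1].round(1))
for y in(.045,-.03,-.036):
    v=int(proj(C,[[*(O+n*y),.043]])[0][1]);row=V[v];dk=np.nonzero(row<75)[0];runs=[a for a in np.split(dk,np.where(np.diff(dk)>3)[0]+1) if len(a)>5]
    print(y,v,[(int(a[0]),int(a[-1]),*B(C,[(a[0],v),(a[-1]+1,v)],.043)[:,0].round(1).tolist()) for a in runs])
ye=((hsv[:,:,1]>110)&(hsv[:,:,0]>5)&(hsv[:,:,0]<30)&(V>70))
for y in(.034,.024,.01,0,-.01,-.024,-.032):
    v=int(proj(C,[[*(O+n*y),.048]])[0][1]);q=np.nonzero(ye[v,200:450])[0]+200;print('yel',y,v,(q.min(),q.max(),B(C,[(q.min(),v),(q.max()+1,v)],.084 if abs(y)<.018 else .048)[:,0].round(1)) if len(q) else None)
E
```

```text
tcp b -0.004876889611951901 0.0005571974675444874 [ 0.55143267 -0.1763996   0.16189919]
-0.03 278 120 [168, 168, 169, 169, 169, 166, 145, 108, 36, 28, 28, 35, 35, 35, 35, 36, 35, 35, 34, 34, 34, 35, 35, 35] 66.9 50.4
-0.02 293 120 [168, 168, 169, 169, 169, 164, 141, 89, 31, 29, 32, 40, 40, 37, 37, 36, 36, 36, 34, 33, 32, 32, 32, 32] 67.0 50.4
-0.01 308 120 [166, 167, 168, 168, 168, 163, 141, 87, 31, 29, 29, 39, 42, 44, 46, 42, 39, 36, 35, 35, 33, 33, 33, 33] 67.0 50.4
0.035 374 120 [249, 249, 249, 249, 249, 248, 232, 110, 29, 29, 39, 56, 59, 60, 60, 58, 57, 57, 57, 57, 59, 59, 58, 58] 67.0 50.4
0.045 389 120 [248, 248, 249, 248, 248, 246, 194, 114, 35, 35, 45, 61, 62, 61, 61, 61, 60, 59, 57, 57, 57, 56, 54, 54] 67.0 50.5
0.045 149 [(113, 142, -137.4, -117.7), (256, 327, -43.7, 3.5), (349, 419, 17.3, 63.9), (433, 512, 72.4, 125.0), (618, 639, 194.0, 208.5)]
-0.03 257 [(143, 154, -125.8, -117.3), (261, 326, -42.9, 3.5), (348, 412, 18.3, 64.1), (426, 499, 73.2, 125.3), (611, 639, 203.6, 224.0)]
-0.036 265 [(145, 155, -125.0, -117.2), (261, 325, -43.1, 2.9), (347, 411, 17.7, 63.7), (430, 498, 76.5, 125.3), (611, 639, 204.7, 225.3)]
yel 0.034 166 (np.int64(328), np.int64(349), array([ 3.5, 17.8]))
yel 0.024 182 (np.int64(328), np.int64(349), array([ 3.6, 18.1]))
yel 0.01 203 (np.int64(327), np.int64(353), array([ 1.9, 17.7]))
yel 0 217 (np.int64(329), np.int64(353), array([ 3.2, 17.9]))
yel -0.01 231 (np.int64(327), np.int64(352), array([ 2.1, 17.5]))
yel -0.024 251 (np.int64(327), np.int64(352), array([ 3.3, 21.2]))
yel -0.032 262 (np.int64(327), np.int64(347), array([ 3.4, 18. ]))
```

Call:
arm_command --pt "0.0164 0.0057 -0.03 0 0 0 0.04" --pt "0.0164 0.0057 -0.08 0 0 0 0.04" --pt "0.0164 0.0057 -0.107 0 0 0 0.04" --pt "0.0164 0.0057 -0.11 0 0 0 0.03" --pt "0.0164 0.0057 -0.11 0 0 0 0.02" --pt "0.0164 0.0057 -0.11 0 0 0 0.012" --pt "0.0164 0.0057 -0.11 0 0 0 0.0" --pt "0.0164 0.0057 -0.11 0 0 0 0.0"

```text
time: 24.45
eef_pos: [0.5672, -0.1715, 0.0535]
tool_rot: [[-0.105, 0.994, 0.001], [0.994, 0.105, -0.0], [-0.001, 0.001, -1.0]]
force: [-3.6, -1.2, 7.1]
finger_gap: 0.0115
grasp_force: 58.8
```

Call:
arm_command --pt "0 0 0 0 0 0 0" --pt "0 0 0.004 0 0 0 0" --pt "0 0 0.01 0 0 0 0" --pt "0 0 0.02 0 0 0 0" --pt "0 0 0.04 0 0 0 0" --pt "0 0 0.06 0 0 0 0" --pt "0 0 0.06 0 0 0 0"

```text
time: 25.32
eef_pos: [0.5681, -0.1712, 0.1138]
tool_rot: [[-0.105, 0.994, 0.003], [0.994, 0.105, -0.001], [-0.001, 0.003, -1.0]]
force: [0.6, 0.1, -1.2]
finger_gap: 0.0107
grasp_force: 58.6
```

```bash
python3 - <<'E'
from h import *
s,im=shot('pics/w11.png');C=cam('wrist',s);V=cv2.medianBlur(im,3).max(2)
O,d,n=frame();print(s['eef_pos'],s['finger_gap'])
for y in(.045,.02,0,-.01):
    v=int(proj(C,[[*(O+n*y),.043]])[0][1]);row=V[v];dk=np.nonzero(row<80)[0];runs=[a for a in np.split(dk,np.where(np.diff(dk)>3)[0]+1) if len(a)>4]
    print(y,v,[(int(a[0]),int(a[-1]),*B(C,[(a[0],v),(a[-1]+1,v)],.043)[:,0].round(1).tolist()) for a in runs])
E
```

```text
[ 0.56805082 -0.1712447   0.11379339] 0.010711654196594794
0.045 162 [(55, 86, -130.8, -113.2), (213, 298, -44.0, 3.3), (323, 408, 16.5, 64.0), (425, 518, 72.8, 124.7)]
0.02 207 [(70, 92, -126.5, -113.5), (217, 296, -43.4, 1.9), (331, 405, 21.2, 63.8), (422, 459, 72.9, 94.5), (463, 473, 96.2, 102.4), (477, 512, 104.1, 124.6)]
0 240 [(80, 97, -123.7, -113.3), (219, 226, -43.4, -38.8), (265, 270, -16.8, -13.3), (281, 296, -7.5, 1.7), (373, 379, 45.8, 49.8), (397, 403, 59.7, 63.8), (419, 441, 72.5, 85.8), (480, 485, 107.9, 111.4), (503, 508, 121.3, 124.8), (633, 639, 197.0, 201.0)]
-0.01 257 [(86, 99, -121.8, -113.6), (220, 294, -43.5, 0.4), (335, 402, 23.9, 63.8), (418, 506, 72.6, 124.9), (632, 639, 198.5, 203.2)]
```

Call:
arm_command --pt "0.001 -0.03 0.01 0 0 0 0" --pt "0.002 -0.065 0.01 0 0 0 0" --pt "0.004 -0.1 0.01 0 0 0 0" --pt "0.005 -0.135 0.01 0 0 0 0" --pt "0.005 -0.135 -0.04 0 0 0 0" --pt "0.005 -0.135 -0.063 0 0 0 0" --pt "0.005 -0.135 -0.067 0 0 0 0" --pt "0.005 -0.135 -0.069 0 0 0 0"

```text
time: 26.38
eef_pos: [0.572, -0.3054, 0.0438]
tool_rot: [[-0.105, 0.994, 0.0], [0.994, 0.105, 0.002], [0.002, 0.0, -1.0]]
force: [-5.0, 6.4, 30.5]
finger_gap: 0.0112
grasp_force: 63.2
```

Call:
arm_command --pt "0 0 -0.001 0 0 0 0" --pt "0 0 -0.001 0 0 0 0"

```text
time: 26.62
eef_pos: [0.5723, -0.3054, 0.0439]
tool_rot: [[-0.105, 0.994, 0.001], [0.994, 0.105, 0.002], [0.001, 0.001, -1.0]]
force: [-4.9, 5.6, 24.7]
finger_gap: 0.0107
grasp_force: 62.5
```

Firm contact with the mat; ease up a little and release.

Call:
arm_command --pt "0 0 0.002 0 0 0 0" --pt "0 0 0.002 0 0 0 0" --pt "0 0 0.002 0 0 0 0.02" --pt "0 0 0.002 0 0 0 0.04" --pt "0 0 0.002 0 0 0 0.04" --pt "0 0 0.04 0 0 0 0.04" --pt "0 0 0.09 0 0 0 0.04" --pt "0 0 0.14 0 0 0 0.04"

```text
time: 27.62
eef_pos: [0.5717, -0.3059, 0.1833]
tool_rot: [[-0.105, 0.994, -0.001], [0.994, 0.105, -0.0], [0.0, -0.001, -1.0]]
force: [0.6, -0.3, 0.9]
finger_gap: 0.0397
grasp_force: 0.0
```

Call:
arm_command --pt "-0.01 0.04 0.04 0 0 0 0.04" --pt "-0.01 0.08 0.08 0 0 0 0.04" --pt "-0.01 0.09 0.12 0 0 0 0.04" --pt "-0.01 0.09 0.14 0 0 0 0.04" --pt "-0.01 0.09 0.14 0 0 0 0.04"

```text
time: 28.25
eef_pos: [0.5626, -0.2162, 0.3236]
tool_rot: [[-0.106, 0.994, 0.003], [0.994, 0.106, -0.0], [-0.001, 0.003, -1.0]]
force: [0.2, -0.0, -0.1]
finger_gap: 0.04
grasp_force: 0.0
```

```bash
python3 - <<'E'
from h import *
s,im=shot('pics/w12.png');C=cam('wrist',s);V=cv2.medianBlur(im,3).max(2);hsv=cv2.cvtColor(im,cv2.COLOR_RGB2HSV)
O,d,n=frame();print(s['eef_pos'],s['time'],s['force'])
for y in(.045,.02,-.02,-.035):
    v=int(proj(C,[[*(O+n*y),.043]])[0][1]);row=V[v];dk=np.nonzero(row<80)[0];runs=[a for a in np.split(dk,np.where(np.diff(dk)>3)[0]+1) if len(a)>4]
    print(y,v,[(*B(C,[(a[0],v),(a[-1]+1,v)],.043)[:,0].round(1).tolist(),) for a in runs])
for x in(-.03,-.01,.035,.055):
    u,v=proj(C,[[*(O+d*x+n*.063),.03]])[0].round().astype(int);print(x,V[v-5:v+10,u].tolist())
    u,v=proj(C,[[*(O+d*x-n*.045),.043]])[0].round().astype(int);print(x,V[v-6:v+8,u].tolist())
m=((hsv[:,:,1]>110)&(hsv[:,:,0]>5)&(hsv[:,:,0]<30)&(V>70))
for b in blobs(m,300):
    print('yel',b[1],ray(C,[b[2]],.04))
    c=cv2.findContours(b[0].astype(np.uint8),0,2)[0][0];print(cv2.approxPolyDP(c,2,True)[:,0].tolist())
print('expect tab',[proj(C,[[.5723+a,-.3054+e,z]])[0].round(0).tolist() for a,e,z in((0,.02,.0744),(0,-.02,.0744),(0,.04,.0384),(0,-.04,.0044))])
E
```

```text
[ 0.56260067 -0.21618123  0.32356686] 28.25 [ 0.18456101 -0.00423204 -0.08751771]
0.045 92 [(-146.2, -120.6), (-44.6, 2.8), (16.7, 64.2), (75.0, 125.5), (202.8, 279.3)]
0.02 119 [(-141.7, -120.6), (-44.4, 2.8), (16.9, 64.2), (75.2, 125.6), (206.2, 270.8), (321.2, 327.3)]
-0.02 159 [(-135.0, -120.6), (-44.5, 2.9), (17.3, 64.7), (76.1, 125.6), (211.3, 275.5)]
-0.035 173 [(-133.1, -120.7), (-43.9, 2.9), (17.4, 64.2), (75.7, 125.6), (213.2, 280.0)]
-0.03 [192, 178, 175, 173, 149, 61, 36, 36, 36, 36, 35, 33, 35, 35, 35]
-0.03 [49, 49, 49, 49, 49, 60, 129, 206, 215, 217, 216, 215, 214, 212]
-0.01 [174, 175, 175, 172, 143, 60, 42, 40, 45, 44, 41, 36, 35, 35, 35]
-0.01 [50, 50, 50, 48, 50, 59, 130, 209, 214, 215, 214, 212, 212, 213]
0.035 [251, 251, 251, 250, 236, 92, 56, 56, 59, 60, 59, 58, 58, 59, 60]
0.035 [47, 47, 47, 48, 50, 59, 136, 214, 216, 216, 214, 214, 214, 215]
0.055 [250, 251, 251, 250, 235, 93, 68, 68, 71, 76, 76, 64, 62, 61, 61]
0.055 [57, 58, 58, 55, 56, 57, 133, 209, 209, 208, 207, 207, 210, 211]
yel [604   7  36  67 977] [[ 0.83749598 -0.05204437  0.04      ]]
[[639, 7], [636, 13], [620, 18], [607, 18], [604, 73], [617, 72], [617, 26], [630, 27], [634, 23], [634, 16], [639, 14]]
yel [307 216  14  75 864] [[ 0.57033745 -0.29728459  0.04      ]]
[[308, 216], [307, 288], [318, 290], [319, 221], [318, 216]]
expect tab [[317.0, 252.0], [312.0, 288.0], [318.0, 224.0], [311.0, 280.0]]
```

```bash
python3 -c "
from cell import robot
print(robot.finish_job())"
```

```text
the job is handed in; nothing more can be done
None
```

The job is handed in: the last picture puts the loose adaptor 14 mm in front of the row, parallel to it and up against the rail, with the spacer upright on the mat at its old spot. No verdict came back.

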